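Turn the bonsai to its front and hold the turntable

ROBOT

A 6-joint arm with a two-finger parallel gripper is mounted at the origin on the work surface. World frame = base frame: x ahead of the robot, y to its left, z up, the work surface at z = 0. Lengths are in mm, angles in degrees, forces in N, time in s.
With the tool pointing down it reaches from about 350 to 975 mm from the base axis. Payload 7.1 kg.
Tool frame: the origin (TCP) lies between the finger pads; the fingertips stand ahead of it and the grasp point (between the pads) lies 2 mm behind it (env.tip_extent is the z of the fingertips in the tool frame, in mm); z points along the fingers, y is the line along which they close (so a half turn about z gives the same grasp; the last joint's range is limited). The gripper opens to 88 mm and grips with 3 to 60 N. Pads are 20 mm wide; open, the fingers measure 115 mm over their backs; the gripper's body (75 mm by 178 mm) begins 61 mm behind the grasp point.
Start: joints at [-72.766, 24.242, 93.386, -0, 62.372, -1.089], TCP at [196.503, -593.289, 239.675] pointing down, gripper open.
Joint ranges: [-172.04, 172.04], [-51.8, 120.97], [4.93, 147.93], [-75.15, 255.16], [6.16, 154.13], [-145.62, 145.62]. Speed limits (degrees/s): [136.94, 136.94, 172.46, 180, 180, 180].

INTERFACE

Orientations are given as [roll, pitch, yaw] about the fixed x, y, z axes, in that order (R = Rz(yaw) Ry(pitch) Rx(roll)).
In Python, from plant import env gives the robot as it stands.
- The arm moves only by the tool step_arm, never from a script. Its argument "series" is a list that holds one entry, the list of rows, each a list of 5 numbers: the opening, from -1 (shut) to 1 (fully open), then the shift along the world's x, y, z scaled (see below), then the turn about the world's z scaled (see below). In form: [[[jaw, x, y, z, spin], ...]]. A call has exactly 5 rows; each row shifts and turns the commanded pose from where the row before left it; what a row does not reach is not made up. The controller multiplies each number of a shift by 0.5 m and each number of a turn by 5 degrees. A row lasts 1/12 s, in which the tool goes at most 41.7 mm and 7.16 degrees, less where a joint would pass 70% of its speed; a pose out of reach is approached as far as the arm can. A call with a number of a shift or a turn outside -1 to 1 is refused whole. A call with a gripper value outside its range is refused whole. The fingers move at their own pace and stop on an object; "squeeze" is the grip in N (left out, the last holds). Time passes only in rows, so rows that do not move let the fingers close, or fill a call up. It gives the time, the measured TCP pose, the force, the opening and the grip force at its end, in the units of the state.
- env.get_obs(): the state, without advancing time (a new reading comes with each control period).
- env.read_camera(name): name is "scene" or "top" or "wrist"; returns a dict with "color" (480x640x3 uint8, red, green, blue), "fov_y" (degrees; the focal length in pixels is half the picture's height over the tangent of half this angle, whatever the lens; pixels are square), "cx", "cy" (the principal point, pixels), "T" (4x4, takes a point from camera to world coordinates). Camera axes: x right, y down, z forward; pixel columns grow to the right and rows downward; lengths in mm; the calibration is good to about 2 mm. A picture is of the moment at which its call begins. There is no depth.
- env.hand_in(): hands the job in; it is judged then, once.
The state is a dict: "clock": time; "joint_positions": joint angles; "joint_vel": joint speeds; "tau": joint torques, N m; "position": TCP position; "tool_rot": TCP orientation; "ft_force": force on the tool from outside, world axes, zero at the start; "wrist_torque": the same for the moment, N m; "width": finger opening in mm; "grip_force": force on a finger pad.
Only numpy, scipy, OpenCV 4.12 (cv2) and the standard library are available. Lean on these libraries where they do the work, as an engineer would, in place of code of your own. Each camera call takes 0.05 s, during which the arm holds its last target. There are 200 camera calls.

TASK

Grip the red locking knob on the rim of the bonsai turntable, draw it up against its spring until the green band on its stem is fully out of the collar, and keep it drawn while you walk the turntable round by the knob until the front of the tree, marked by the white tag in the pot, faces the way the yellow pointer on the base points. Finish still gripping the drawn knob, holding the turntable still there with its lock off, so that I can look the tree over before we lock it. Do not touch the tree or its pot, turn smoothly so that the pot stays centred, and leave the other things on the bench where they are.

Things in the scene. Friction and masses are not known exactly. Their poses are not given: they have to be found in the camera images.
- turntable: Fixed base of the bonsai turntable: round dark steel plate, 400 mm across, with a ring of steel teeth on it; origin at its centre on the bench (z = 0), on the turning axis, z up. Its own -x is the way the yellow pointer points (outward): a flat yellow bar with a diamond end, 180 to 230 mm from the axis, 17 mm high. On the base turns a wooden disc, 290 mm across, top 58 mm above the bench.
- disc (a joint): Angle of the turning disc, rad, positive counter-clockwise from above, no stops. At 0 the knob stands on the base's -x side, at the pointer; at angle a it stands there turned by a about the axis. Light bearing (0.03 N m) when the lock is drawn; with the lock down (below about 0.008) the plunger's foot sits between teeth 4 degrees apart and the disc does not turn.
- lock (a joint): How far the locking plunger is drawn straight up, m: 0 down (locked), 0.011 the mark where the 8 mm green band on its stem is just wholly above the collar, 0.020 end stop. A spring pulls it down: about 9 N at 0, 13 N at 0.011, 16 N at 0.020. Let go, it drops back and locks.
- knob: Red ribbed upright cylindrical knob on the plunger, 28 mm diameter, 34 mm tall, spinning freely on its stem (a gripper need not turn with the disc). Origin at its middle, z up, 93 mm above the bench when locked; it rises with the lock. 168 mm from the turning axis, outside the pot. 2 mm below it a 22 mm wide collar, 30 mm below its middle a flat bracket. Pinch it from above.
- tree: Small juniper bonsai in an oblong dark-red pot (120 x 170 mm, 48 mm tall) standing loose at the middle of the disc, about 0.9 kg; origin at the centre of the pot's underside, z up. Its own -x is the front of the tree, the side with the white tag; y runs along the pot's long side. Foliage reaches 225 mm above the origin and 100 mm sideways from it; the pot's corners lie 104 mm from it.
- tag_top (a point): Top edge, middle, of the white plastic tag (22 mm wide, 50 mm long, leaning outward) standing in the soil at the front of the pot: 66 mm from the pot's centre along the tree's -x, 84 mm above the pot's underside.
- spool: Bystander: spool of copper-coloured wire, 80 mm across, 45 mm tall, origin under its centre.
- paste: Bystander: jar of wound paste with a green lid, 68 mm across, 65 mm tall, origin under its centre.
- small_pot: Bystander: empty blue glazed pot, 84 mm across, 50 mm tall, origin under its centre.
- shears: Bystander: black bonsai shears lying flat, about 150 mm long, 75 mm wide, 11 mm tall, along its x.
- tweezers: Bystander: steel tweezers lying flat, 150 mm long, 20 mm wide, 6 mm tall, along its x.
- brush: Bystander: hand brush lying along its x, 200 mm long, about 30 mm tall.
- scoop: Bystander: steel soil scoop with a wooden handle, lying along its x, 185 mm long, 62 mm wide, 36 mm tall.
There are look-alikes about, which are no part of the job. Of the things that look like the tree, the larger one is meant.

How it is judged (in metres and radians):
On the way, in this order (a step that is already met when the one before it is completed fails the run):
1. the red knob is drawn up to the green band by the fingers before the disc is turned (value of joint lock above 0.01 m and contact force between the fingers and knob above 2 N and distance of knob from where it was at the start of the episode below 0.035 m), for 0.2 s.
2. with the knob still drawn, the tree's front faces the pointer's way (value of joint lock above 0.01 m and angle between the x axis of tree and the x axis of turntable, either way round below 0.1 rad and x of tag_top in the frame of turntable below -0.03 m), for 0.2 s.
At the end, for the whole second after the job is handed in: The fingers still grip the red knob, drawn at least 10 mm (the green band out of the collar); the tree's front (tag side) faces along the yellow pointer within 0.10 rad (about 6 degrees); the disc stands still (under 0.03 rad/s); the pot stands upright within 20 mm of the middle of the disc (all of step 2 and contact force between the fingers and knob above 2 N and velocity of joint disc between -0.03 and 0.03 rad/s and horizontal distance between tree and turntable below 0.02 m and angle between tree's own z axis and vertical below 0.05 rad); the arm keeps its last pose, push and grip.
It fails at once if the disc is forced round with the lock down (value of joint lock below 0.004 m and (velocity of joint disc above 0.35 rad/s or velocity of joint disc below -0.35 rad/s)).
It fails at once if the robot touches the tree or its pot (contact force between any of the fingers, the arm and tree above 1 N).
It fails at once if the pot is thrown off the middle of the disc or tipped (horizontal distance between tree and turntable above 0.025 m or angle between tree's own z axis and vertical above 0.15 rad).
It fails at once if another thing on the bench is moved by more than 30 mm (distance of any of spool, paste, small_pot, shears, tweezers, brush, scoop from where it was at the start of the episode above 0.03 m).
It also fails if it takes over 45 s, if anything falls off the work surface, if the arm or the gripper's body presses on something with over 40 N, if the wrist force passes 120 N, or if a joint passes its speed limit or range.

## Working session

There is one attempt and no reset: what is moved stays moved. The work goes in short steps, Python scripts to look and compute and a tool call to move; the robot and the scene stay as the last step left them, time stands still between calls to the robot, and variables do not carry over. Pictures are saved under pics/ and viewed, at most 10 in all, crops included, and the job is handed in when it is done.

Besides the shell and the picture viewer there is one more tool, called in YAML: its name, and indented under it one key for each argument. step_arm: Moves the arm, as the interface text tells. Shifts and turns lie within -1 to 1; 1 stands for 0.5 m of shift or 5 degrees of turn. Its arguments: {"type":"object","properties":{"series":{"type":"array"},"squeeze":{"type":"number"}},"required":["series"]}

```bash
mkdir -p pics; cat > h.py <<'E'
import numpy as np, cv2, json, pickle
from plant import env
def snap(name,fn):
    c=env.read_camera(name); cv2.imwrite(f'pics/{fn}.png',c['color'][:,:,::-1]); pickle.dump(c,open(f'pics/{fn}.pkl','wb')); return c
def load(fn): return pickle.load(open(f'pics/{fn}.pkl','rb'))
def ray(c,u,v):
    f=240/np.tan(np.radians(c['fov_y']/2)); T=np.array(c['T'])
    d=T[:3,:3]@np.array([(u-c['cx'])/f,(v-c['cy'])/f,1]); return T[:3,3],d
def atz(c,u,v,z):
    o,d=ray(c,u,v); return o+d*(z-o[2])/d[2]
def tri(*l):
    A=0;b=0
    for c,u,v in l:
        o,d=ray(c,u,v); d=d/np.linalg.norm(d); P=np.eye(3)-np.outer(d,d); A=A+P; b=b+P@o
    return np.linalg.solve(A,b)
E
python3 - <<'E'
from h import *
for n in('scene','top'):
    c=snap(n,n+'0'); print(n,c['fov_y'],c['cx'],c['cy'],np.round(c['T'],3).tolist())
o=env.get_obs(); print(o, env.tip_extent)
E
```

```text
scene 48.87469884809901 317.95311299039173 234.20619883204336 [[-0.7, 0.392, -0.596, 1286.26], [0.714, 0.384, -0.586, 810.212], [-0.001, -0.836, -0.549, 908.339], [0.0, 0.0, 0.0, 1.0]]
top 48.174615928138465 324.42920768429354 234.4214581488508 [[0.023, -0.997, 0.074, 350.076], [-1.0, -0.024, -0.003, -23.9], [0.005, -0.074, -0.997, 1392.712], [0.0, 0.0, 0.0, 1.0]]
{'clock': 0.1, 'joint_positions': array([-7.27652270e+01,  2.42814803e+01,  9.34290155e+01, -6.76588545e-04,
        6.23725410e+01, -1.08751198e+00]), 'joint_vel': array([ 0.13349105, -0.15185256, -0.13585476,  0.01320749,  0.04610874,
        0.03590909]), 'tau': array([-3.45683138e-04, -5.45615137e+01, -2.74324393e+01,  6.44636317e-02,
        1.88575604e-02, -1.30173794e-05]), 'position': array([ 196.35948152, -592.82149661,  238.95040945]), 'tool_rot': array([-1.79916967e+02, -9.77116105e-04,  1.83225984e+01]), 'ft_force': array([ 1.17017947, -0.33486825, -0.04358693]), 'wrist_torque': array([ 0.01055157, -0.04161921,  0.00871166]), 'grip_force': 0.0, 'width': 87.60163052247303} 17.0
```

View pics/top0.png

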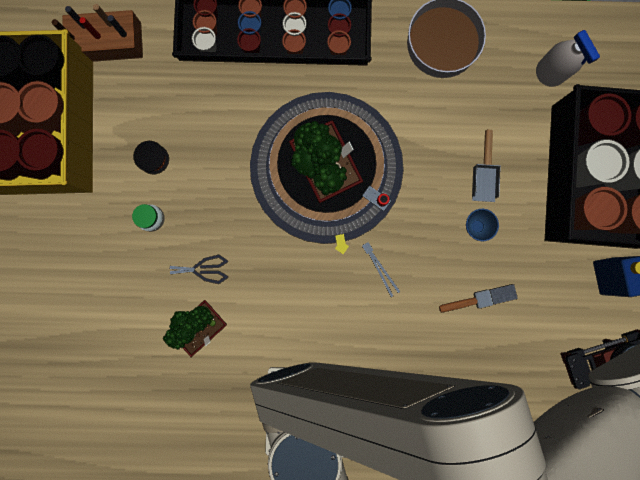

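View pics/scene0.png

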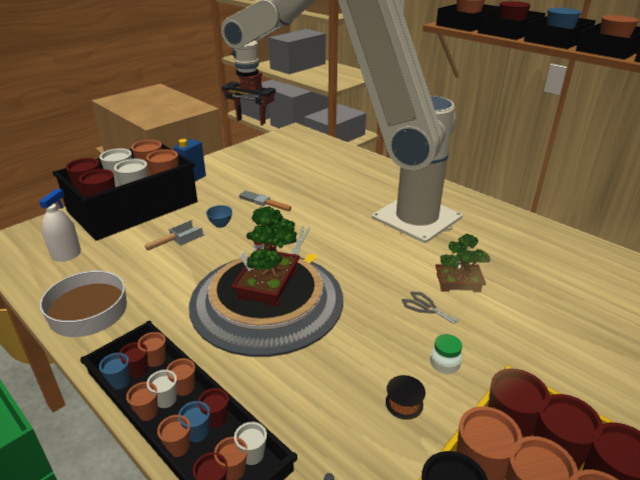

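Top view: turntable centre is near (327,168), the knob at (383,199), the pointer at (342,244) and the tag at (347,150). I'll enlarge it.

```bash
python3 - <<'E'
import cv2
a=cv2.imread('pics/top0.png')[85:265,240:420]
cv2.imwrite('pics/crop0.png',cv2.resize(a,None,fx=3.3333,fy=3.3333,interpolation=cv2.INTER_CUBIC))
E
```

```text
(no output)
```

View pics/crop0.png

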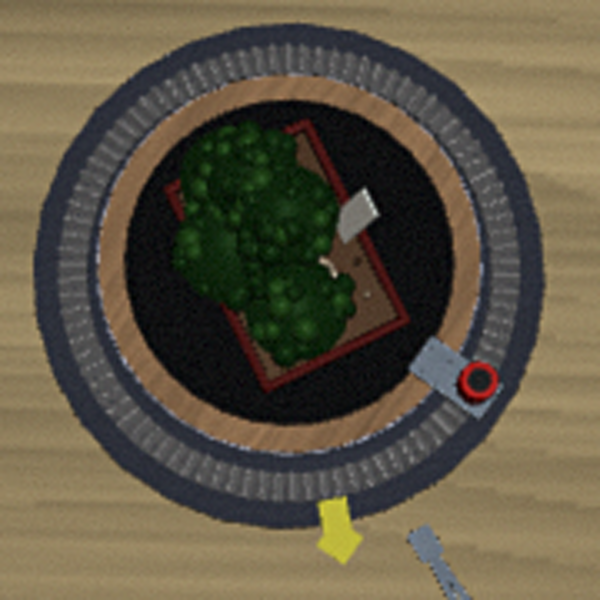

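```bash
python3 - <<'E'
from h import *
c=load('top0')
p=lambda x,y,z: atz(c,240+(x+.5)/3.3333-.5,85+(y+.5)/3.3333-.5,z)
C=p(290,276,8); 
disc=p(290,264,58)
K=p(479,381,110)
cor=[p(x,y,106) for x,y in((306,122),(408,320),(267,390),(168,187))]
P=np.mean(cor,0); tag=p(373,200,142)
pt=p(343,560,17); pb=p(333,500,17)
print('C',C,'disc',disc,'K',K,'pot',P,'tag',tag,'pt',pt)
an=lambda v:np.degrees(np.arctan2(v[1],v[0]))
for n in (C,P,disc): print('knob ang',an(K-n),np.linalg.norm((K-n)[:2]),'ptr',an(pt-n),np.linalg.norm((pt-n)[:2]),'tag',an(tag-n),np.linalg.norm((tag-n)[:2]))
print('edges',[an(cor[i]-cor[(i+1)%4]) for i in range(4)],[np.linalg.norm(cor[i]-cor[(i+1)%4]) for i in range(4)])
print('ptr bar',an(pt-pb))
E
```

```text
C [627.99534853 -30.27971058   8.        ] disc [627.13026957 -29.83882397  58.        ] K [ 534.05929915 -168.12977153  110.        ] pot [624.27561683 -27.39224066 106.        ] tag [657.11273611 -87.30778374 142.        ] pt [406.17925673 -76.06331874  17.        ]
knob ang -124.2719416987344 166.81313101150147 ptr -168.3377259933425 226.49176002351896 tag -62.952057239487594 64.03142499863202
knob ang -122.66089879420633 167.17068095941457 ptr -167.41982650370602 223.46117365489047 tag -61.27475710259678 68.32385165493784
knob ang -123.94088524401168 166.69310637266804 ptr -168.18374522565833 225.7344767449109 tag -62.44823741138349 64.81997868388243
edges [np.float64(28.13523852654111), np.float64(-62.05956560309957), np.float64(-152.7962077796367), np.float64(117.01970515824016)] [np.float64(164.07428961546069), np.float64(114.55506918680666), np.float64(165.88484181497034), np.float64(111.87897268534687)]
ptr bar -169.3438616817587
```

Front now points about -62° and the pointer about -168.5°, so the disc turns -106° (clockwise), taking the knob along the robot side from -124° to -230°. The jaw line will be kept roughly tangential. Next is the approach to above the knob.

step_arm:
  series:
    - [[1, 0.045, 0.0567, 0, 0.37], [1, 0.045, 0.0567, 0, 0.37], [1, 0.045, 0.0567, 0, 0.37], [1, 0.045, 0.0567, 0, 0.37], [1, 0.045, 0.0567, 0, 0.37]]

```text
clock: 0.52
position: [309.5, -449.9, 239.3]
tool_rot: [-180.0, 0.0, 27.6]
ft_force: [1.2, -0.0, -0.1]
width: 88.0
grip_force: 0.0
```

step_arm:
  series:
    - [[1, 0.045, 0.0567, 0, 0.37], [1, 0.045, 0.0567, 0, 0.37], [1, 0.045, 0.0567, 0, 0.37], [1, 0.045, 0.0567, 0, 0.37], [1, 0.045, 0.0567, 0, 0.37]]

```text
clock: 0.93
position: [422.1, -308.1, 239.5]
tool_rot: [-180.0, 0.0, 36.9]
ft_force: [0.2, 0.0, 0.9]
width: 87.9
grip_force: 0.0
```

step_arm:
  series:
    - [[1, 0.045, 0.0567, 0, 0.37], [1, 0.045, 0.0567, 0, 0.37], [1, 0.045, 0.0567, 0, 0.37], [1, 0.045, 0.0567, 0, 0.37], [1, 0.045, 0.0567, 0, 0.37]]

```text
clock: 1.35
position: [534.6, -166.3, 239.5]
tool_rot: [-180.0, 0.0, 46.2]
ft_force: [-0.1, -0.4, 1.0]
width: 87.5
grip_force: 0.0
```

step_arm:
  series:
    - [[1, 0, 0, 0, 0], [1, 0, 0, 0, 0], [1, 0, 0, 0, 0], [1, 0, 0, 0, 0], [1, 0, 0, 0, 0]]

```text
clock: 1.77
position: [533.2, -169.1, 239.6]
tool_rot: [-180.0, 0.0, 46.0]
ft_force: [0.5, -0.6, 0.3]
width: 87.6
grip_force: 0.0
```

```bash
python3 - <<'E'
from h import *
c=snap('wrist','w1'); o=env.get_obs(); print(o['clock'],o['position'],o['tool_rot'],o['joint_positions'],c['fov_y'],np.round(c['T'],2).tolist())
E
```

```text
1.8167 [ 533.24977668 -169.09950598  239.63652182] [-1.79986000e+02  1.27272355e-02  4.59584974e+01] [-1.88103968e+01  1.87742672e+01  1.01782910e+02 -6.43855996e-03
  5.94609126e+01  2.52343799e+01] 69.34487415518097 [[0.72, -0.67, -0.18, 582.25], [-0.7, -0.69, -0.19, -118.72], [-0.0, 0.26, -0.97, 383.77], [0.0, 0.0, 0.0, 1.0]]
```

View pics/w1.png

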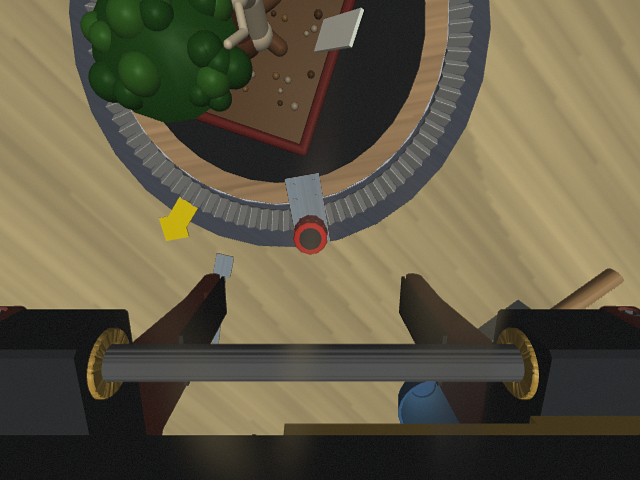

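The wrist view shows the knob top centre at (311,237), with the foliage up and to the left and the tag at (340,30). I'll refine the knob position and front angle from this.

```bash
python3 - <<'E'
from h import *
c=load('w1'); K=atz(c,311,237,110); tg=atz(c,349,15,142); 
print(K,tg, tri((c,311,237),(load('top0'),240+479/3.3333,85+381/3.3333)), tri((c,362,11),(load('top0'),240+367/3.3333,85+188/3.3333)))
C=np.array([627.5,-30]);
for P in (K,tg): d=P[:2]-C; print(np.degrees(np.arctan2(d[1],d[0])),np.hypot(*d))
e=[atz(c,303,152,106),atz(c,352,3,106)]; d=e[1]-e[0]; print(np.degrees(np.arctan2(d[1],d[0])),'pot long side'); print(atz(c,174,239,17),atz(c,187,203,17))
E
```

```text
[ 533.6484896  -167.14293413  110.        ] [653.83239823 -76.91537512 142.        ] [ 533.38003876 -168.40539237  107.67440599] [660.88347662 -82.62294653 149.12775315]
-124.38514540586392 166.1814983273071
-60.6956186255274 53.800070812597774
26.803429790052274 pot long side
[408.11784404 -81.22375688  17.        ] [448.41790001 -65.29834884  17.        ]
```

step_arm:
  series:
    - [[1, 0, 0.002, -0.04, 0], [1, 0, 0, -0.04, 0], [1, 0, 0, -0.04, 0], [1, 0, 0, -0.04, 0], [1, 0, 0, -0.04, 0]]

```text
clock: 2.23
position: [533.6, -168.0, 139.0]
tool_rot: [180.0, -0.0, 46.0]
ft_force: [-0.0, 0.1, -0.5]
width: 88.2
grip_force: 0.0
```

step_arm:
  series:
    - [[1, 0, 0, -0.03, 0], [1, 0, 0, -0.03, 0], [1, 0, 0, -0.02, 0], [1, 0, 0, -0.01, 0], [1, 0, 0, 0, 0]]

```text
clock: 2.65
position: [533.3, -167.3, 93.9]
tool_rot: [-179.9, 0.0, 46.0]
ft_force: [-0.8, 0.1, -0.5]
width: 87.8
grip_force: 0.0
```

step_arm:
  series:
    - [[-1, 0, 0, 0, 0], [-1, 0, 0, 0, 0], [-1, 0, 0, 0, 0], [-1, 0, 0, 0, 0], [-1, 0, 0, 0, 0]]
  squeeze: 45

```text
clock: 3.07
position: [534.3, -167.1, 95.2]
tool_rot: [179.9, -0.0, 46.1]
ft_force: [-0.3, -0.5, 0.1]
width: 57.8
grip_force: 0.0
```

step_arm:
  series:
    - [[-1, 0, 0, 0, 0], [-1, 0, 0, 0, 0], [-1, 0, 0, 0, 0], [-1, 0, 0, 0, 0], [-1, 0, 0, 0, 0]]

```text
clock: 3.48
position: [533.3, -166.5, 94.6]
tool_rot: [-179.9, 0.0, 46.1]
ft_force: [-1.5, 4.1, 1.7]
width: 27.4
grip_force: 45.0
```

step_arm:
  series:
    - [[-1, 0, 0, 0.006, 0], [-1, 0, 0, 0.006, 0], [-1, 0, 0, 0.006, 0], [-1, 0, 0, 0.006, 0], [-1, 0, 0, 0.006, 0]]

```text
clock: 3.9
position: [533.4, -166.7, 109.2]
tool_rot: [-179.9, 0.0, 46.1]
ft_force: [0.5, 2.5, -15.8]
width: 27.3
grip_force: 45.0
```

step_arm:
  series:
    - [[-1, 0, 0, 0, 0], [-1, 0, 0, 0, 0], [-1, 0, 0, 0, 0], [-1, 0, 0, 0, 0], [-1, 0, 0, 0, 0]]

```text
clock: 4.32
position: [533.8, -167.0, 109.5]
tool_rot: [-180.0, 0.0, 46.1]
ft_force: [1.0, 2.3, -15.3]
width: 27.4
grip_force: 45.0
```

```bash
python3 - <<'E'
from h import *
c=snap('wrist','w2'); o=env.get_obs(); print(o['position'],o['ft_force'],o['joint_positions'])
C=np.array([627.5,-30.]); r=o['position'][:2]-C; print(np.degrees(np.arctan2(r[1],r[0])),np.hypot(*r))
E
```

```text
[ 533.84689315 -166.97814203  109.49847356] [  0.34180636   1.48220946 -16.15167583] [-1.85891379e+01  2.93516359e+01  1.06329071e+02  3.58858484e-03
  4.43426757e+01  2.53377648e+01]
-124.36074431066426 165.93346804872226
```

View pics/w2.png

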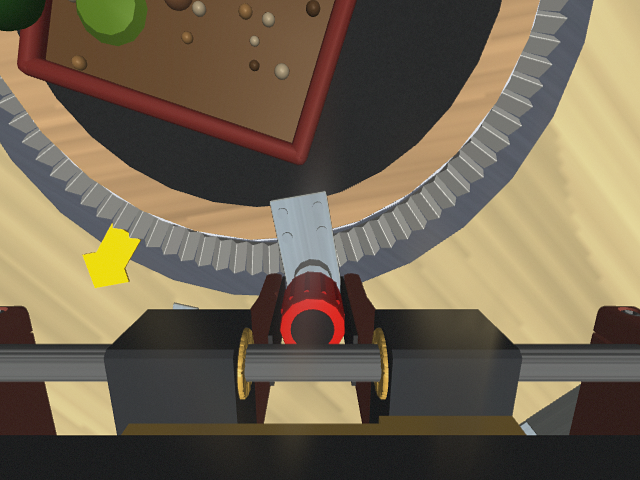

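The grip holds, with about 15 mm drawn (16 N, stem ring visible). Next I'll work out the arc waypoints.

```bash
python3 - <<'E'
from h import *
C=np.array([628,-29.7]); p0=np.array([533.8,-167.0]); r=p0-C
st=[.4,.8,1.2,1.6,2]+[2]*45; a=np.cumsum([0]+st)
P=np.array([C+[[np.cos(t),np.sin(t)],[-np.sin(t),np.cos(t)]]@r for t in np.radians(a)])
d=np.diff(P,axis=0)/500
for k in range(0,50,5): print(a[k+5],P[k+5].round(1),[[-1,round(x,4),round(y,4),0,round(-.83*s/5,3)] for (x,y),s in zip(d[k:k+5],st[k:k+5])])
E
```

```text
6.0 [ 520.  -156.4] [[-1, np.float64(-0.0019), np.float64(0.0013), 0, -0.066], [-1, np.float64(-0.0038), np.float64(0.0027), 0, -0.133], [-1, np.float64(-0.0056), np.float64(0.0041), 0, -0.199], [-1, np.float64(-0.0074), np.float64(0.0057), 0, -0.266], [-1, np.float64(-0.009), np.float64(0.0074), 0, -0.332]]
16.0 [ 499.6 -135.7] [[-1, np.float64(-0.0087), np.float64(0.0077), 0, -0.332], [-1, np.float64(-0.0084), np.float64(0.008), 0, -0.332], [-1, np.float64(-0.0082), np.float64(0.0083), 0, -0.332], [-1, np.float64(-0.0079), np.float64(0.0086), 0, -0.332], [-1, np.float64(-0.0076), np.float64(0.0088), 0, -0.332]]
26.0 [ 483.1 -111.8] [[-1, np.float64(-0.0072), np.float64(0.0091), 0, -0.332], [-1, np.float64(-0.0069), np.float64(0.0093), 0, -0.332], [-1, np.float64(-0.0066), np.float64(0.0096), 0, -0.332], [-1, np.float64(-0.0063), np.float64(0.0098), 0, -0.332], [-1, np.float64(-0.0059), np.float64(0.01), 0, -0.332]]
36.0 [471.1 -85.4] [[-1, np.float64(-0.0056), np.float64(0.0102), 0, -0.332], [-1, np.float64(-0.0052), np.float64(0.0104), 0, -0.332], [-1, np.float64(-0.0048), np.floa
[... 1276 characters left out ...]
35), np.float64(0.0111), 0, -0.332], [-1, np.float64(0.0039), np.float64(0.011), 0, -0.332]]
86.0 [484.5  54.7] [[-1, np.float64(0.0043), np.float64(0.0108), 0, -0.332], [-1, np.float64(0.0046), np.float64(0.0107), 0, -0.332], [-1, np.float64(0.005), np.float64(0.0105), 0, -0.332], [-1, np.float64(0.0054), np.float64(0.0103), 0, -0.332], [-1, np.float64(0.0057), np.float64(0.0101), 0, -0.332]]
96.0 [501.3  78.3] [[-1, np.float64(0.0061), np.float64(0.0099), 0, -0.332], [-1, np.float64(0.0064), np.float64(0.0097), 0, -0.332], [-1, np.float64(0.0067), np.float64(0.0095), 0, -0.332], [-1, np.float64(0.0071), np.float64(0.0092), 0, -0.332], [-1, np.float64(0.0074), np.float64(0.009), 0, -0.332]]
```

step_arm:
  series:
    - [[-1, -0.0019, 0.0013, 0, -0.066], [-1, -0.0038, 0.0027, 0, -0.133], [-1, -0.0056, 0.0041, 0, -0.2], [-1, -0.0074, 0.0057, 0, -0.266], [-1, -0.009, 0.0074, 0, -0.332]]

```text
clock: 4.78
position: [519.9, -156.5, 109.7]
tool_rot: [180.0, 0.0, 41.0]
ft_force: [0.3, 1.3, -15.0]
width: 27.3
grip_force: 45.0
```

step_arm:
  series:
    - [[-1, -0.0087, 0.0077, 0, -0.332], [-1, -0.0084, 0.008, 0, -0.332], [-1, -0.0082, 0.0083, 0, -0.332], [-1, -0.0079, 0.0086, 0, -0.332], [-1, -0.0076, 0.0088, 0, -0.332]]

```text
clock: 5.2
position: [499.0, -135.7, 109.7]
tool_rot: [180.0, 0.0, 32.7]
ft_force: [-0.3, -0.7, -16.1]
width: 27.7
grip_force: 45.0
```

Tracking is clean and the lateral forces are small, so I'll continue.

step_arm:
  series:
    - [[-1, -0.0072, 0.0091, 0, -0.332], [-1, -0.0069, 0.0093, 0, -0.332], [-1, -0.0066, 0.0096, 0, -0.332], [-1, -0.0063, 0.0098, 0, -0.332], [-1, -0.0059, 0.01, 0, -0.332]]

```text
clock: 5.62
position: [482.4, -111.8, 109.8]
tool_rot: [180.0, 0.1, 24.4]
ft_force: [-1.4, -0.7, -15.8]
width: 27.4
grip_force: 45.0
```

step_arm:
  series:
    - [[-1, -0.0056, 0.0102, 0, -0.332], [-1, -0.0052, 0.0104, 0, -0.332], [-1, -0.0048, 0.0106, 0, -0.332], [-1, -0.0045, 0.0107, 0, -0.332], [-1, -0.0041, 0.0109, 0, -0.332]]

```text
clock: 6.03
position: [470.1, -85.4, 109.7]
tool_rot: [180.0, 0.1, 16.1]
ft_force: [-2.5, -0.3, -15.5]
width: 27.2
grip_force: 45.0
```

step_arm:
  series:
    - [[-1, -0.0037, 0.011, 0, -0.332], [-1, -0.0033, 0.0111, 0, -0.332], [-1, -0.0029, 0.0113, 0, -0.332], [-1, -0.0025, 0.0113, 0, -0.332], [-1, -0.0021, 0.0114, 0, -0.332]]

```text
clock: 6.45
position: [462.6, -57.3, 109.7]
tool_rot: [180.0, 0.1, 7.8]
ft_force: [-3.1, -0.8, -15.4]
width: 27.2
grip_force: 45.0
```

step_arm:
  series:
    - [[-1, -0.0017, 0.0115, 0, -0.332], [-1, -0.0013, 0.0115, 0, -0.332], [-1, -0.0009, 0.0116, 0, -0.332], [-1, -0.0005, 0.0116, 0, -0.332], [-1, -0.0001, 0.0116, 0, -0.332]]

```text
clock: 6.87
position: [460.1, -28.4, 109.6]
tool_rot: [180.0, 0.1, -0.5]
ft_force: [-2.6, -0.1, -15.1]
width: 27.7
grip_force: 45.0
```

step_arm:
  series:
    - [[-1, 0.0003, 0.0116, 0, -0.332], [-1, 0.0007, 0.0116, 0, -0.332], [-1, 0.0011, 0.0116, 0, -0.332], [-1, 0.0015, 0.0115, 0, -0.332], [-1, 0.0019, 0.0115, 0, -0.332]]

```text
clock: 7.28
position: [462.6, 0.5, 109.5]
tool_rot: [180.0, 0.2, -8.8]
ft_force: [-2.5, 1.0, -14.4]
width: 27.5
grip_force: 45.0
```

step_arm:
  series:
    - [[-1, 0.0023, 0.0114, 0, -0.332], [-1, 0.0027, 0.0113, 0, -0.332], [-1, 0.0031, 0.0112, 0, -0.332], [-1, 0.0035, 0.0111, 0, -0.332], [-1, 0.0039, 0.011, 0, -0.332]]

```text
clock: 7.7
position: [470.2, 28.5, 109.4]
tool_rot: [179.9, 0.2, -17.1]
ft_force: [-3.1, 0.5, -14.7]
width: 27.5
grip_force: 45.0
```

step_arm:
  series:
    - [[-1, 0.0043, 0.0108, 0, -0.332], [-1, 0.0046, 0.0107, 0, -0.332], [-1, 0.005, 0.0105, 0, -0.332], [-1, 0.0054, 0.0103, 0, -0.332], [-1, 0.0057, 0.0101, 0, -0.332]]

```text
clock: 8.12
position: [482.5, 54.8, 109.3]
tool_rot: [179.9, 0.2, -25.4]
ft_force: [-3.3, 2.7, -16.3]
width: 27.5
grip_force: 45.0
```

step_arm:
  series:
    - [[-1, 0.0061, 0.0099, 0, -0.332], [-1, 0.0052, 0.0077, 0, -0.266], [-1, 0.004, 0.0057, 0, -0.2], [-1, 0.0028, 0.0037, 0, -0.133], [-1, 0.0015, 0.0018, 0, -0.066]]

```text
clock: 8.53
position: [492.1, 69.3, 109.2]
tool_rot: [179.9, 0.2, -30.4]
ft_force: [-5.5, 3.7, -14.2]
width: 27.0
grip_force: 45.0
```

```bash
python3 - <<'E'
from h import *
c=snap('top','top1'); c2=snap('wrist','w3'); o=env.get_obs(); print(o['clock'],o['position'],o['tool_rot'],o['joint_positions'],o['ft_force'])
a=cv2.imread('pics/top1.png')[85:265,240:420]
b=cv2.imread('pics/w3.png')
cv2.imwrite('pics/crop1.png',cv2.resize(a,None,fx=3.3333,fy=3.3333,interpolation=cv2.INTER_CUBIC))
E
```

```text
8.6333 [492.08008392  69.2917387  109.17657387] [179.86562421   0.22565846 -30.36022489] [6.62641763e+00 2.54586932e+01 1.14030081e+02 4.35275500e-02
 4.07723290e+01 1.26953349e+02] [ -4.83145306   4.34995016 -14.25699585]
```

View pics/crop1.png

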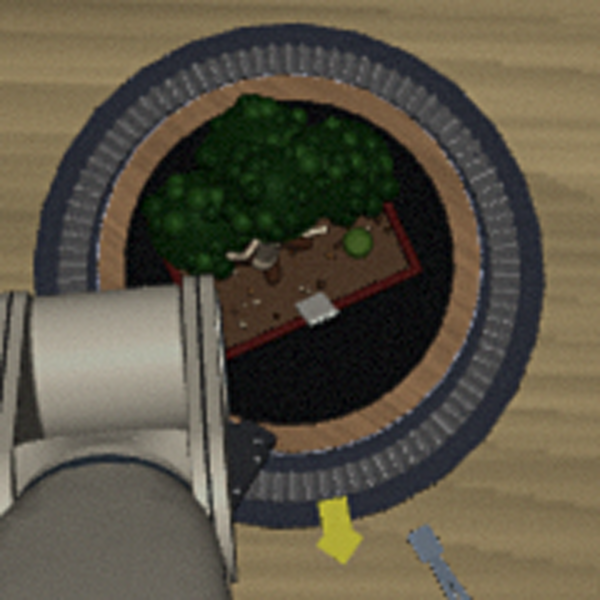

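View pics/w3.png

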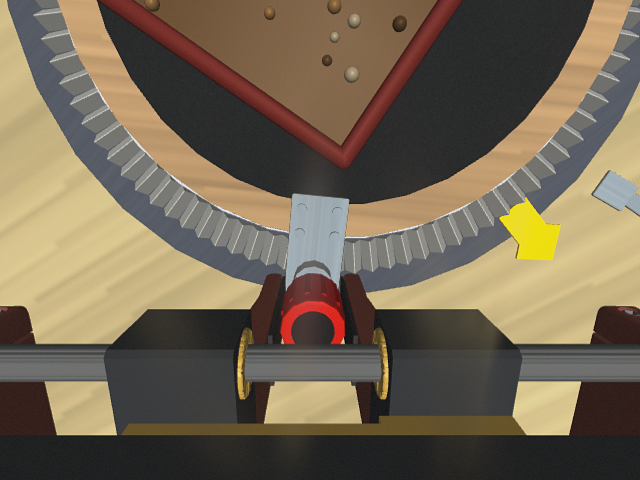

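Crop: the pot's front edge runs (228,358) to (420,270) and the tag is at about (318,308). The wrist view shows the knob still drawn. I'll work out the remaining turn.

```bash
python3 - <<'E'
from h import *
c=load('top0')
p=lambda x,y,z: atz(c,240+(x+.5)/3.3333-.5,85+(y+.5)/3.3333-.5,z)
an=lambda v:np.degrees(np.arctan2(v[1],v[0]))
e=p(420,270,106)-p(228,358,106); print('front from edge',an(e)-90, 'side edge', an(p(420,270,106)-p(388,205,106)))
for C in ([628,-29.7],[624.3,-27.4]): print('tag',an(p(327,318,142)[:2]-C))
w=load('w3')
P=atz(w,343,160,104); Q=atz(w,440,27,104); R=atz(w,187,52,104)
print('wrist edges', an(Q-P), an(R-P))
C=np.array([628,-29.7])
q=env.get_obs()['position'][:2]; print('knob ang',an(q-C),np.hypot(*(q-C)))
# circle fit to path
pts=np.array([[533.8,-167],[499,-135.7],[470.1,-85.4],[460.1,-28.4],[470.2,28.5],[492.1,69.3]])
A=np.c_[2*pts,np.ones(6)]; s=np.linalg.lstsq(A,(pts**2).sum(1),rcond=None)[0]; print(s[:2],np.sqrt(s[2]+s[:2]@s[:2]))
tip=atz(w,553,243,17); print('ptr', an(atz(w,543,248,17)-atz(w,513,212,17)), an(atz(w,555,260,17)[:2]-C))
E
```

```text
front from edge -153.7943366362094 side edge -152.9755285098175
tag -154.55602365658655
tag -151.05722707651356
wrist edges -66.42001823834151 26.020454609002662
knob ang 143.93380074620484 168.14751832210868
[626.60689467 -28.75287885] 166.4942681700994
ptr -166.1131325136167 -168.16500161086526
```

```bash
python3 - <<'E'
from h import *
C=np.array([627.3,-29.2]); r=env.get_obs()['position'][:2]-C
st=[.6,1.2,1.6,1.8,1.8,1.8,1.8,1.6,1.2,.6]; a=np.cumsum([0]+st)
P=np.array([C+[[np.cos(t),np.sin(t)],[-np.sin(t),np.cos(t)]]@r for t in np.radians(a)])
print(a[-1],P[-1],(np.diff(P,axis=0)/500).round(4).tolist())
E
```

```text
14.0 [519.92400145  99.07877156] [[0.0021, 0.0028], [0.0042, 0.0056], [0.0058, 0.0073], [0.0068, 0.008], [0.0071, 0.0078], [0.0073, 0.0076], [0.0075, 0.0073], [0.0069, 0.0063], [0.0053, 0.0046], [0.0027, 0.0023]]
```

step_arm:
  series:
    - [[-1, 0.0021, 0.0028, 0, -0.1], [-1, 0.0042, 0.0056, 0, -0.15], [-1, 0.0058, 0.0073, 0, -0.2], [-1, 0.0068, 0.008, 0, -0.2], [-1, 0.0071, 0.0078, 0, -0.2]]

```text
clock: 9.05
position: [505.0, 85.0, 109.1]
tool_rot: [179.8, 0.2, -34.7]
ft_force: [-6.0, 3.6, -15.3]
width: 27.1
grip_force: 45.0
```

step_arm:
  series:
    - [[-1, 0.0073, 0.0076, 0, -0.2], [-1, 0.0075, 0.0073, 0, -0.2], [-1, 0.0069, 0.0063, 0, -0.2], [-1, 0.0053, 0.0046, 0, -0.15], [-1, 0.0027, 0.0023, 0, -0.1]]

```text
clock: 9.47
position: [520.3, 99.4, 109.2]
tool_rot: [179.9, 0.2, -38.9]
ft_force: [-4.8, 4.4, -14.7]
width: 27.5
grip_force: 45.0
```

step_arm:
  series:
    - [[-1, 0, 0, 0, 0], [-1, 0, 0, 0, 0], [-1, 0, 0, 0, 0], [-1, 0, 0, 0, 0], [-1, 0, 0, 0, 0]]

```text
clock: 9.88
position: [520.1, 99.2, 109.2]
tool_rot: [179.9, 0.2, -38.9]
ft_force: [-4.0, 5.6, -15.4]
width: 27.9
grip_force: 45.0
```

```bash
python3 - <<'E'
from h import *
c=snap('top','top2'); c2=snap('wrist','w4'); o=env.get_obs(); print(o['clock'],o['position'],o['tool_rot'],o['joint_positions'],o['ft_force'])
a=cv2.imread('pics/top2.png')[85:265,240:420]
cv2.imwrite('pics/crop2.png',cv2.resize(a,None,fx=3.3333,fy=3.3333,interpolation=cv2.INTER_CUBIC))
E
```

```text
9.9833 [520.08134918  99.21005769 109.17209709] [179.86671479   0.19323229 -38.86953071] [9.48118852e+00 2.75204366e+01 1.10001891e+02 8.22881483e-02
 4.27057122e+01 1.38289914e+02] [ -5.26155121   5.59574294 -14.90424361]
```

View pics/crop2.png

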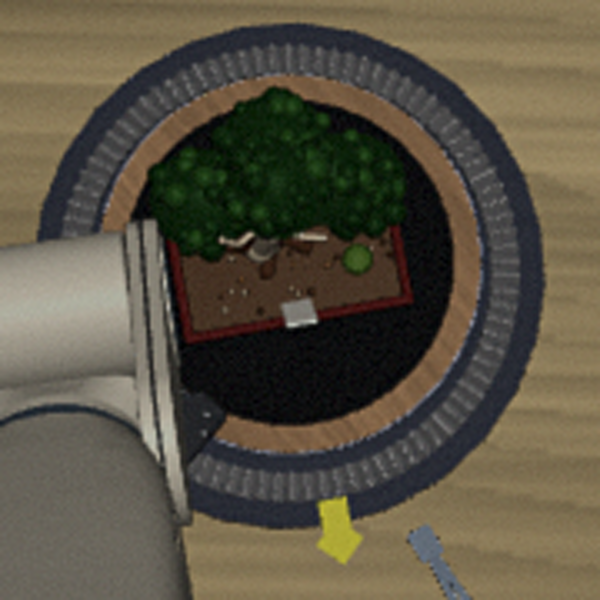

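View pics/w4.png

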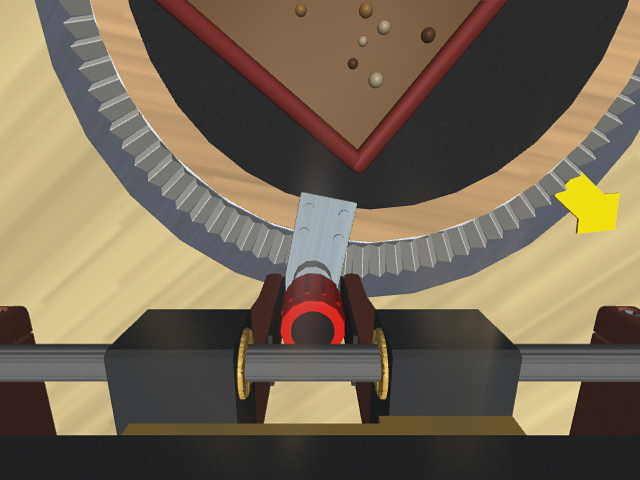

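Crop: the front edge runs (190,340) to (412,300), so its normal leans 10.2° in the image, against 10.7° for the line from the axis to the pointer tip at (344,562). They agree. The knob sits unchanged in the fingers, about 15 mm drawn at 15 N, and is still. I'll hand in.

```bash
python3 - <<'E'
from h import *
c=load('top2')
p=lambda x,y,z: atz(c,240+(x+.5)/3.3333-.5,85+(y+.5)/3.3333-.5,z)
an=lambda v:np.degrees(np.arctan2(v[1],v[0]))
f=an(p(412,300,106)-p(190,340,106))-90; q=an(p(344,562,17)[:2]-np.array([627.7,-29.7]))
print('front',f,'pointer',q)
if abs(f-q)<3: print(env.hand_in())
E
```

```text
front -168.30389028854688 pointer -168.06011868532713
the job is handed in; nothing more can be done
None
```

The job is handed in: the knob is still gripped and drawn about 15 mm with the lock off, and the tree's front faces the pointer to within about 1° by my camera measurement; the hand-in returned no verdict.

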